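# Open the double-latched pantry chest

### The arm

A 7-joint arm with a two-finger parallel gripper is mounted at the origin on the work surface. World frame = base frame: x ahead of the robot, y to its left, z up, the work surface at z = 0. Lengths are in mm, angles in rad, forces in N, time in s.
With the tool pointing down it reaches from about 425 to 1025 mm from the base axis. Payload 3.6 kg.
Tool frame: the origin (TCP) lies between the finger pads; the fingertips stand 8 mm ahead of it and the grasp point (between the pads) lies 11 mm behind it; z points along the fingers, y is the line along which they close (so a half turn about z gives the same grasp; the last joint's range is limited). The gripper opens to 85 mm and grips with 20 to 120 N. Pads are 22 mm wide; open, the fingers measure 114 mm over their backs; the gripper's body (76 mm by 85 mm) begins 54 mm behind the grasp point. The pads swing forward as they close: fully open they stand 13 mm farther back than shut.
Start: joints at [-0.093, 0.591, 0.048, 1.609, -0.033, 0.943, -0.034], TCP at [725.003, 0.003, 239.302] pointing down, gripper open.
Joint ranges: [-2.69, 2.69], [-0.47, 2.24], [-1.27, 1.36], [0.19, 2.51], [-1.53, 4.68], [0.08, 2.07], [-3.09, 3.09]. Speed limits (rad/s): [2.57, 2.57, 3.14, 3.14, 3.14, 3.14, 3.14].

### API

Orientations are given as a unit quaternion [w, x, y, z].
In Python, from cell import env, read_camera, camera_model gives the robot as it stands. The module is installed in compiled form; this text tells all that it offers.
- The arm moves only by the shell command python3 -m crank 'ROWS' [OPENING]. ROWS is a JSON object whose one key "deltas" holds one flat list of numbers, 6 for each row, row after row: the shift along the tool's x, y, z in m, then the turn, a rotation vector about the tool's x, y, z in rad. A call has 1 to 5 rows; each row is the pose to reach, as a shift and turn from the pose commanded when the call began, along the tool's axes at that moment; what a row does not reach only later rows make up. A row lasts 1/10 s, in which the tool goes at most 50 mm and 8.59 degrees, less where a joint would pass 70% of its speed; a pose out of reach is approached as far as the arm can. A call with a gripper value outside its range is refused whole. OPENING is the closure, from -1 (fully open) to 1 (shut), set as the call begins (- or left out, the last holds). The fingers move at their own pace and stop on an object; the grip force is fixed at half the most. Time passes only in rows, so rows that repeat a pose let the fingers close. It gives the time, the measured TCP pose, the force, the opening and the grip force at its end, in the units of the state.
- env.state(): the state, without advancing time (a new reading comes with each control period).
- read_camera(name): name is "scene" or "side" or "wrist"; returns the picture (480x640x3 uint8, blue, green, red); there is no depth.
- camera_model(name): a dict with "mtx" (3x3 intrinsics, pixels), "camera_from_world" (4x4, takes a point from world to camera coordinates); the wrist camera has in their place "mount" (4x4, takes a point from camera to tool coordinates, whose origin is the TCP and whose axes are the flange's). Camera axes: x right, y up, looking along -z (the intrinsics and any distortion apply to the point x, -y, -z); pixel columns grow to the right and rows downward; lengths in mm; the calibration is good to about 2 mm. A picture is of the moment at which its call begins: read the wrist's pose just before it. camera_model takes no time and is no camera call.
- env.hand_in(): hands the job in; it is judged then, once.
The state is a dict: "t": time; "joint_pos": joint angles; "joint_vel": joint speeds; "tau": joint torques, N m; "position": TCP position; "tcp_rot": TCP orientation; "contact_force": force on the tool from outside, world axes, zero at the start; "moment": the same for the moment, N m; "finger_gap": finger opening in mm; "grip_force": force on a finger pad.
Only numpy, scipy, OpenCV 4.12 (cv2) and the standard library are available. Lean on these libraries where they do the work, as an engineer would, in place of code of your own. Each camera call takes 0.05 s, during which the arm holds its last target. There are 200 camera calls.

### The job

Open the wooden pantry chest: draw the bolt at its right all the way back, raise the lid slightly by its front lip until it comes up against the hidden catch, then feel for the catch tab under the lip, push it to the left and lift the lid past it until it stands open by itself at 35 degrees or more. Work gently: never press on the lid or the catch with more than 25 N, or they bend, and leave the other things on the counter where they are.

Things in the scene. Friction and masses are not known exactly. Their poses are not given: they have to be found in the camera images.
- chest: Wooden chest, fixed to the counter. Box 170 deep (x) x 240 wide (y) x 110 mm high; origin at the centre of its underside, own -x = its front (to the robot), +y = left seen from the robot, z up. A bracket on its right side, top at 120 mm, x from -85 to -35, y to -205 mm, carries the bolt.
- lip (a point): Middle of the lower front edge of the lid; shut it is at (-117, 0, 110) mm in the chest's frame. The lid is a flat panel 10 mm thick, 250 mm wide; its plain lip overhangs the front wall's outer face (x = -85) by 32 mm over the whole width, with free space below it. Hinge axis: along the chest's y, at x = +85, height 110 mm, 202 mm from this edge.
- lid (a joint): Lid angle, rad: 0 shut, grows as the lip rises, stop at 1.2. Stiff friction hinge: the lid stays where it is left; raising it takes 3 to 5 N upwards at the lip. With the bolt drawn and the catch not pushed it stops hard on the catch at about 0.067 rad (lip 13 to 14 mm up).
- bolt (a joint): Bolt travel, m: 0 shut (its end lies 20 mm over the lid's right edge and holds the lid down), grows as it is drawn to the right (the chest's -y), stop at 0.028; the lid is clear beyond 0.021. Friction about 3 N; it stays where it is left.
- bolt_knob (a point): Centre of the top of the bolt's knob, an upright aluminium pin 14 mm thick and 26 mm high, top 156 mm above the counter; shut it is at (-60, -155) mm in the chest's frame. The bolt bar below it is 10 mm wide, its top at 130 mm; the two guides over the bar (24 mm wide, top 134 mm) stand at y = -137 and -198 mm.
- catch_slot (a point): Middle of the black slot in the chest's front wall, at (-85, 0, 88) mm in the chest's frame. Through the slot, hidden under the lip, sticks the catch's steel tab: 6 mm thick (y), 28 mm out (x from -85 to -113), heights 70 to 106 mm. Where along y differs each time, from -30 to +30 mm, and is not measured: feel for it by sliding under the lip from the right.
- slot_right (a point): Right end of the same black slot, at (-85, -60, 88) mm in the chest's frame. The catch: its tab swings left (chest's +y) when pushed, about an upright pivot 20 mm behind this wall face, some 40 mm from the push point. 2.5 N starts it, 5 N at 12 mm, more if the lid pulls on it; from 12 mm on the lid is free, hard stop at 20 mm. Sprung: it returns unless held (lid past it: over 0.1 rad).
- cup: Green ceramic cup, 76 mm wide, 85 mm high, upright left of the chest. Bystander; origin at the centre of its underside.
- jar: Loose hexagonal glass jar with aluminium screw cap, 52 mm wide, 87 mm high, in front of the chest's left corner. Bystander; origin at the centre of its underside.
- whisk: Steel mini whisk, 190 mm long (along its x), about 30 mm high, lying before the chest. Bystander; origin at the joint of handle and wires.
- tongs: Steel spring tongs, 200 mm long (along its x), 55 mm wide, 16 mm high, lying right of the chest. Bystander; origin near the middle.
- ramekin: White ceramic bowl, 84 mm wide, 42 mm high, in front of the chest's right corner. Bystander; origin at the centre of its underside.
- mill: Dark wooden pepper mill, 54 mm wide, 150 mm high, left of the chest. Bystander; origin at the centre of its underside.

How it is judged:
By the outcome, as a careful person would: the job done as asked, in the order asked, and still so for the second after the job is handed in, with the robot touching nothing.
It also fails if it takes over 64 s, if anything falls off the work surface, if the arm or the gripper's body presses on something with over 40 N, if the wrist force passes 120 N, or if a joint passes its speed limit or range.

## Working session

There is one attempt and no reset: what is moved stays moved. The work goes in short steps, Python scripts to look and compute and a shell command to move; the robot and the scene stay as the last step left them, time stands still between calls to the robot, and variables do not carry over. Pictures are saved under pics/ and viewed, at most 12 in all, crops included, and the job is handed in when it is done.

```bash
mkdir -p pics; cat > h.py <<'E'
import numpy as np, cv2
from cell import env, read_camera, camera_model
def ray(name,px):
    m=camera_model(name); T=np.linalg.inv(m["camera_from_world"])
    K=np.array(m["mtx"]); d=m.get("dist",None)
    u=cv2.undistortPoints(np.array([[px]],float),K,None if d is None else np.array(d))[0,0]
    return T[:3,3],T[:3,:3]@np.array([u[0],-u[1],-1.])
def onz(name,px,z):
    o,d=ray(name,px); return o+d*(z-o[2])/d[2]
def proj(name,P):
    m=camera_model(name); c=np.array(m["camera_from_world"])@np.append(P,1)
    q=np.array(m["mtx"])@np.array([c[0],-c[1],-c[2]]); return q[:2]/q[2]
E
python3 - <<'E'
from h import *
for n in("scene","side"): 
    cv2.imwrite(f"pics/{n}0.png",read_camera(n)); m=camera_model(n); print(m.keys(),np.round(np.linalg.inv(m["camera_from_world"])[:3],2).tolist(),m["mtx"])
s=env.state();print(s["t"],s["tcp_rot"],s["contact_force"],s["finger_gap"])
E
```

```text
dict_keys(['mtx', 'camera_from_world']) [[-0.33, -0.8, 0.51, 1107.46], [0.95, -0.27, 0.18, 207.63], [-0.0, 0.54, 0.84, 955.95]] [[528.77294447   0.         315.40276181]
 [  0.         528.77294447 239.37475801]
 [  0.           0.           1.        ]]
dict_keys(['mtx', 'camera_from_world']) [[-0.75, 0.36, -0.55, 16.11], [-0.66, -0.41, 0.63, 666.03], [0.0, 0.84, 0.54, 692.45]] [[604.37474699   0.         326.02841576]
 [  0.         604.37474699 244.59910011]
 [  0.           0.           1.        ]]
0.1 [-0.00070951  0.70707963  0.70713316 -0.00076505] [-0.00316921 -0.30816856 -0.31247776] 85.61956863215376
```

View pics/scene0.png

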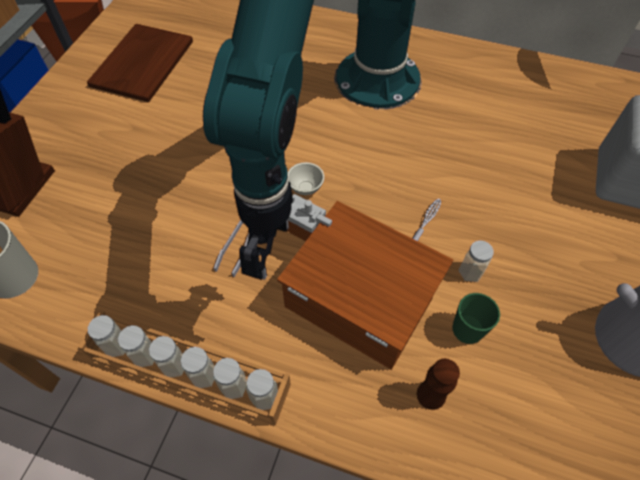

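View pics/side0.png

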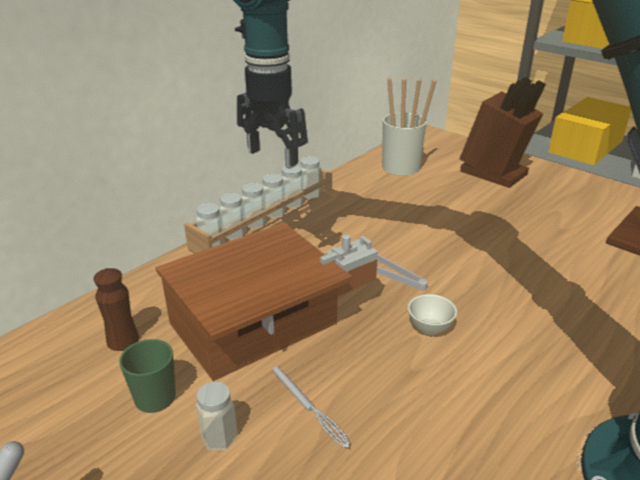

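The scene picture shows the lid top with front corners near (337,204) and (452,262) and back corners near (400,352) and (282,280). The bolt is at about (310,212). In the side picture the slot runs about (238,335) to (310,303), with the tab at (268,323), the knob top at (346,238), the ramekin, the whisk and the jar.

```bash
python3 - <<'E'
from h import *
out=[]
for n,seed in(("scene",(365,270)),("side",(250,275))):
    im=cv2.imread(f"pics/{n}0.png"); lab=cv2.cvtColor(im,cv2.COLOR_BGR2LAB).astype(int)
    c=np.median(lab[seed[1]-15:seed[1]+15,seed[0]-15:seed[0]+15].reshape(-1,3),0)
    d=lab-c; m=((abs(d[...,0])<28)&(np.hypot(d[...,1],d[...,2])<16)).astype(np.uint8)*255
    m=cv2.morphologyEx(m,cv2.MORPH_OPEN,np.ones((5,5)))
    k,l=cv2.connectedComponents(m); m=(l==l[seed[1],seed[0]]).astype(np.uint8)*255
    cn=max(cv2.findContours(m,0,1)[0],key=cv2.contourArea)
    q=cv2.approxPolyN(cn,4,ensure_convex=True)[0]
    print(n,c,q.tolist(),[onz(n,p,120)[:2].round(1).tolist() for p in q])
    cv2.polylines(im,[q.astype(np.int32).reshape(-1,1,2)],True,(255,0,0),1)
    y=slice(170,370);x=slice(220,480) 
    if n=="side": y=slice(215,385);x=slice(140,400)
    out.append(cv2.resize(im[y,x],(780,int(3*im[y,x].shape[0])),interpolation=cv2.INTER_CUBIC)); cv2.imwrite(f"pics/{n}1.png",out[-1])
E
```

```text
scene [ 96. 152. 163.] [[454, 259], [403, 352], [275, 278], [336, 200]] [[563.8, 287.4], [767.0, 242.0], [706.7, -8.0], [506.0, 42.3]]
side [117. 145. 158.] [[409, 277], [176, 347], [145, 231], [283, 221]] [[434.4, -12.9], [581.5, 335.0], [871.5, 185.3], [710.1, -4.1]]
```

View pics/side1.png

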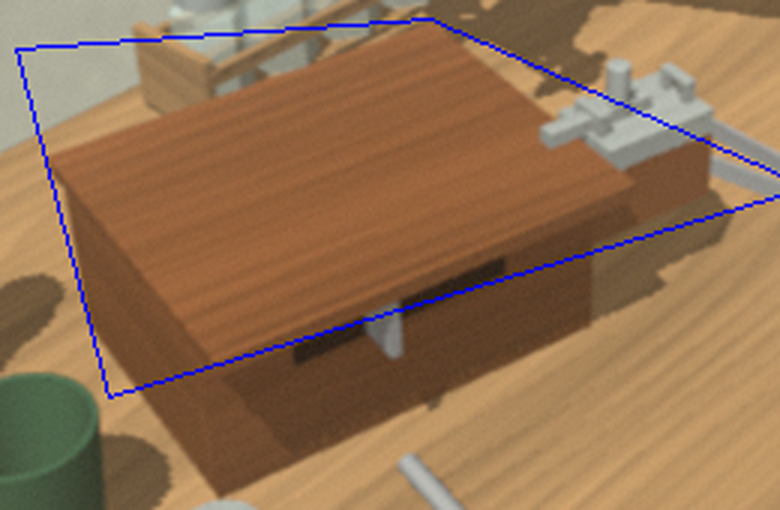

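View pics/scene1.png

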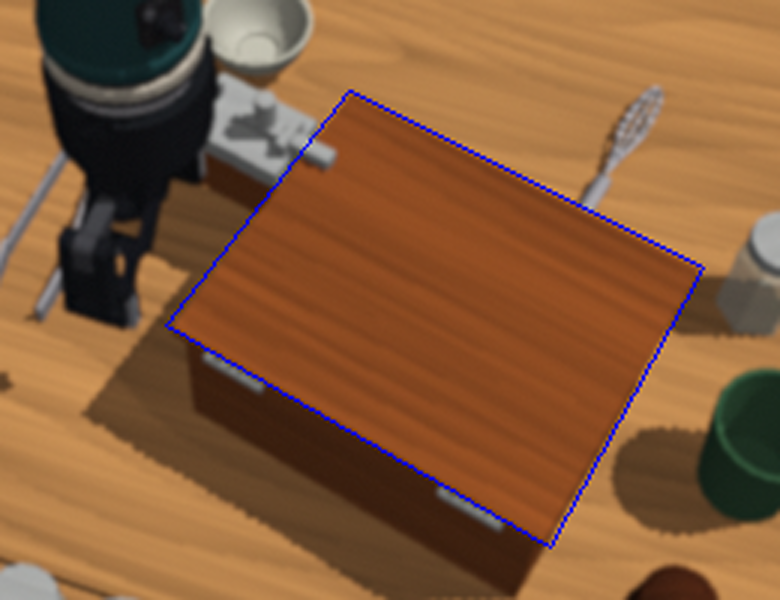

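The crops show the scene outline lies well on the lid, while the side outline missed, so I use corners by eye there: (351,276), (209,335), (156,268), (287,222). The tab's free lower corner is at about (274,333.7), and the knob top at side (346.3,236.3) and scene (308,203.5).

```bash
cat >> h.py <<'E'
def tri(a,b):
    (o1,d1),(o2,d2)=ray("scene",a),ray("side",b)
    s=np.linalg.lstsq(np.c_[d1,-d2],o2-o1,rcond=None)[0]; p,q=o1+s[0]*d1,o2+s[1]*d2
    return (p+q)/2,np.linalg.norm(p-q)
E
python3 - <<'E'
from h import *
# FR FL BL BR
L=np.array([[-117,-125],[-117,125],[85,125],[85,-125]],float)
sc=[(336.7,200.3),(454.3,259.3),(403.3,352.3),(275.7,278.7)]
si=[(350.7,276),(209,335.3),(155.7,268.3),(286.7,221.7)]
A=np.array([onz("scene",p,120)[:2] for p in sc]);B=np.array([onz("side",p,120)[:2] for p in si])
print(A.round(1).tolist());print(B.round(1).tolist());print([ (tri(a,b)[0].round(1).tolist(),round(tri(a,b)[1],1)) for a,b in zip(sc,si)])
def fit(W,L):
    c=L.mean(0);w=W.mean(0);z=((W-w)@[1,1j]);l=((L-c)@[1,1j]);a=np.angle((z*l.conj()).sum())
    R=np.array([[np.cos(a),-np.sin(a)],[np.sin(a),np.cos(a)]]);return a,w-R@c,R
for W in(A,B,(A+B)/2):
    # back edges may not overhang-depth: report size
    a,t,R=fit(W,L);print("yaw",a.round(4),t.round(1),((W-t)@R).round(1).tolist())
k=np.array([onz("scene",(308,203.5),156),onz("side",(346.3,236.3),156)]);print("knob",k.round(1).tolist(),((k[:,:2]-t)@R).round(1).tolist())
# tab: intersect ray with chest plane x=-113
o,d=ray("side",(274,333.7)); n=R[:,0]; s=(-113-(o[:2]-t)@n)/(d[:2]@n); p=o+s*d; print("tab",p,(p[:2]-t)@R)
for l in([-60,-155,156],[-117,0,110],[-113,0,70],[-85,-60,88]): print(l,(R@l[:2]+t).round(1))
print(onz("side",(330,395),15),onz("side",(275,370),8),onz("side",(432,316),42),onz("side",(216,420),60))
E
```

```text
[[506.2, 43.8], [564.3, 288.0], [767.4, 242.6], [707.6, -6.3]]
[[506.4, 47.0], [566.2, 289.5], [759.7, 241.7], [703.2, -6.8]]
[([506.8, 44.8, 119.5], np.float64(2.5)), ([565.3, 288.9, 120.7], np.float64(2.0)), ([765.0, 241.0, 116.3], np.float64(3.9)), ([705.8, -7.9, 117.7], np.float64(2.3))]
yaw -0.2335 [651.9 138.3] [[-119.9, -125.7], [-119.9, 125.4], [88.2, 128.1], [87.6, -127.8]]
yaw -0.2411 [649.4 139. ] [[-116.9, -123.6], [-116.8, 126.2], [82.6, 126.1], [87.0, -128.7]]
yaw -0.2373 [650.7 138.7] [[-118.4, -124.6], [-118.3, 125.8], [85.4, 127.1], [87.3, -128.3]]
knob [[556.6, 2.3, 156.0], [552.3, 3.8, 156.0]] [[-59.3, -154.7], [-63.9, -154.2]]
tab [545.55280171 184.73955539  65.75571015] [-113.           20.06024237]
[-60, -155, 156] [555.9   2.1]
[-117, 0, 110] [536.9 166.2]
[-113, 0, 70] [540.8 165.2]
[-85, -60, 88] [553.9 100.3]
[428.44631213 186.6793051   15.        ] [532.0348983  199.54074577   8.        ] [399.04683282 -39.33391127  42.        ] [485.72416221 351.80205066  60.        ]
```

```bash
python3 -m crank '{"deltas":[0.008,-0.04,0,0,0,0.08, 0.016,-0.08,0,0,0,0.16, 0.024,-0.12,0.02,0,0,0.237, 0.031,-0.162,0.04,0,0,0.237, 0.031,-0.162,0.04,0,0,0.237]}' 1
python3 - <<'E'
from h import *
s=env.state();print(s["joint_pos"],s["contact_force"])
E
```

```text
t: 0.6
position: [549.7, 31.4, 194.5]
tcp_rot: [-0.006, 0.785, 0.619, -0.008]
contact_force: [-0.4, -0.0, -0.8]
finger_gap: 12.3
grip_force: 0.0
[-0.21083901  0.44189498  0.0967252   2.03276643 -0.06686951  0.69027681
 -0.30555105] [-0.35251252 -0.03383627 -0.80539582]
```

```bash
python3 -m crank '{"deltas":[0,0,0,0,0,0, 0,0,0,0,0,0, 0,0,0.02,0,0,0, 0,0,0.04,0,0,0, 0,0,0.052,0,0,0]}'; python3 -m crank '{"deltas":[0,0,0,0,0,0, 0,0,0,0,0,0, 0,0,0,0,0,0]}'
python3 - <<'E'
from h import *
s=env.state();print(s["joint_pos"],s["contact_force"])
im=read_camera("side");cv2.imwrite("pics/s2.png",cv2.resize(im[130:400,180:480],(800,720))[0:600])
E
```

```text
t: 1.1
position: [565.0, 30.8, 146.8]
tcp_rot: [0.001, 0.786, 0.618, 0.001]
contact_force: [0.1, 0.3, -0.3]
finger_gap: 0.1
grip_force: 0.0
t: 1.4
position: [564.2, 31.0, 148.2]
tcp_rot: [0.001, 0.786, 0.618, 0.001]
contact_force: [0.3, -0.5, 0.2]
finger_gap: -0.0
grip_force: 0.0
[-0.19825548  0.51746487  0.08621106  2.04759912 -0.07793544  0.57746284
 -0.29523303] [ 0.29944554 -0.47394592  0.1820583 ]
```

View pics/s2.png

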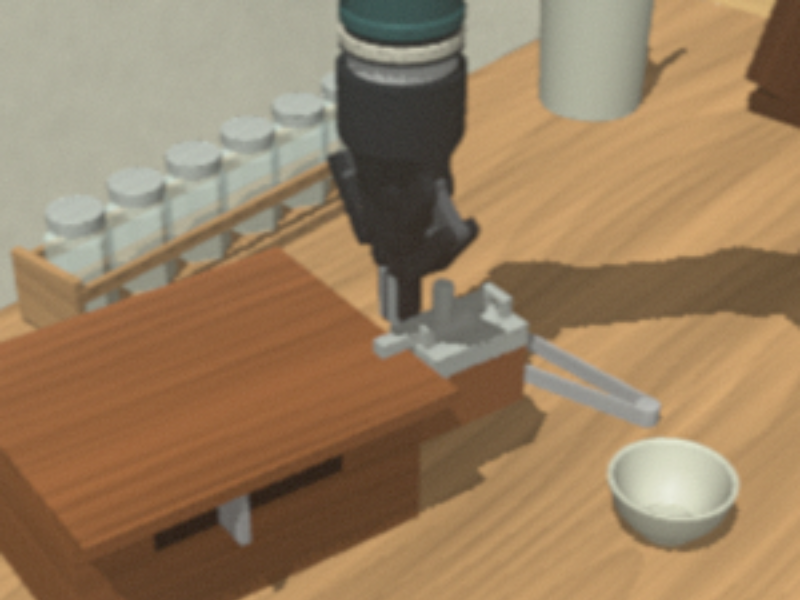

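The shut fingers, at about (405,310) in the crop, stand just left of the knob at (443,300), over the left guide. Next I push right.

```bash
python3 -m crank '{"deltas":[-0.006,0,0,0,0,0, -0.011,0,0,0,0,0, -0.016,0,0,0,0,0, -0.02,0,0,0,0,0, -0.024,0,0,0,0,0]}'; python3 -m crank '{"deltas":[-0.004,0,0,0,0,0, -0.008,0,0,0,0,0, -0.011,0,0,0,0,0, -0.013,0,0,0,0,0, -0.014,0,0,0,0,0]}';  python3 -m crank '{"deltas":[-0.0005,0,0,0,0,0, -0.001,0,0,0,0,0, -0.0015,0,0,0,0,0, -0.002,0,0,0,0,0, -0.002,0,0,0,0,0]}'
```

```text
t: 1.95
position: [557.7, 8.4, 147.7]
tcp_rot: [-0.0, 0.786, 0.619, 0.001]
contact_force: [0.1, 3.5, 2.8]
finger_gap: 0.2
grip_force: 1.6
t: 2.45
position: [554.2, -6.2, 147.4]
tcp_rot: [0.0, 0.786, 0.618, 0.0]
contact_force: [0.5, 2.8, 3.5]
finger_gap: 0.1
grip_force: 1.5
t: 2.95
position: [553.8, -8.0, 147.3]
tcp_rot: [0.0, 0.786, 0.619, 0.0]
contact_force: [1.1, 2.6, 3.1]
finger_gap: 0.2
grip_force: 1.4
```

```bash
python3 -m crank '{"deltas":[-0.001,0,0,0,0,0, -0.002,0,0,0,0,0, -0.003,0,0,0,0,0, -0.003,0,0,0,0,0]}'; python3 -m crank '{"deltas":[-0.001,0,0,0,0,0, -0.002,0,0,0,0,0, -0.002,0,0,0,0,0]}'; python3 -m crank '{"deltas":[-0.001,0,0,0,0,0, -0.002,0,0,0,0,0, -0.002,0,0,0,0,0]}'
```

```text
t: 3.35
position: [553.4, -9.5, 147.4]
tcp_rot: [-0.0, 0.786, 0.619, 0.001]
contact_force: [1.7, 5.1, 2.7]
finger_gap: -0.2
grip_force: 2.8
t: 3.65
position: [553.3, -9.7, 147.4]
tcp_rot: [-0.001, 0.785, 0.619, 0.002]
contact_force: [2.7, 8.3, 1.0]
finger_gap: 0.0
grip_force: 4.2
t: 3.95
position: [553.3, -9.7, 147.5]
tcp_rot: [-0.001, 0.785, 0.62, 0.003]
contact_force: [2.5, 10.4, 2.5]
finger_gap: 0.2
grip_force: 5.7
```

```bash
python3 -m crank '{"deltas":[0.006,0,0,0,0,0, 0.008,0,-0.03,0,0,0, 0.008,0,-0.08,0,0,0, 0.008,0,-0.12,0,0,0, 0.008,0,-0.15,0,0,0]}'; python3 -m crank '{"deltas":[0,0,0,-0.15,0,0, 0,0,0,-0.29,0,0, 0,0,0,-0.43,0,0, 0,0,0,-0.5,0,0, 0,0,0,-0.5,0,0]}'
python3 - <<'E'
from h import *
s=env.state();print(s["joint_pos"])
E
```

```text
t: 4.45
position: [553.2, -9.1, 299.2]
tcp_rot: [0.001, 0.786, 0.618, -0.001]
contact_force: [0.3, -0.5, 0.5]
finger_gap: -0.0
grip_force: 0.0
t: 4.95
position: [549.2, -7.9, 294.7]
tcp_rot: [0.193, 0.761, 0.601, 0.15]
contact_force: [-0.2, 0.3, -0.4]
finger_gap: -0.0
grip_force: 0.0
[-0.47519828  0.17115908  0.34525515  2.26854774  0.46656519  0.28048709
 -0.80445041]
```

```bash
cat >> h.py <<'E'
from scipy.spatial.transform import Rotation as Ro
A=-0.2373; C=np.array([650.7,138.7,0.]); Rc=Ro.from_euler("z",A)
def Rt(phi):  # tool z=(sin,0,-cos), y=chest y
    z=np.array([np.sin(phi),0,-np.cos(phi)]);y=np.array([0,1.,0]);return Rc*Ro.from_matrix(np.c_[np.cross(y,z),y,z])
def cur():
    s=env.state();q=s["tcp_rot"];return np.array(s["position"]),Ro.from_quat([q[1],q[2],q[3],q[0]]),s
def plan(pc,phi):
    p,R,s=cur();T=C+Rc.apply(pc)
    print("shift m",(R.inv().apply(T-p)/1000).round(4),"rot",(R.inv()*Rt(phi)).as_rotvec().round(4))
def stat():
    p,R,s=cur();f=np.array(s["contact_force"]);z=Rc.inv().apply(R.as_matrix()[:,2])
    print("t",round(s["t"],2),"chest",Rc.inv().apply(p-C).round(1),"tilt",np.arctan2(z[0],-z[2]).round(3),z.round(3),"F chest",Rc.inv().apply(f).round(1),"q",np.round(s["joint_pos"],2))
E
python3 -c "
from h import *
stat();plan([-175,-60,220],0.6)"
```

```text
t 4.95 chest [ -64.1 -166.4  294.7] tilt 0.494 [ 0.474 -0.003 -0.88 ] F chest [-0.2  0.2 -0.4] q [-0.48  0.17  0.35  2.27  0.47  0.28 -0.8 ]
shift m [ 0.1069 -0.1327  0.0128] rot [-0.0858 -0.0806 -1.5657]
```

```bash
python3 -m crank '{"deltas":[0.01,-0.012,0.001,-0.007,-0.007,-0.14, 0.02,-0.024,0.002,-0.015,-0.014,-0.28, 0.03,-0.037,0.004,-0.023,-0.022,-0.42, 0.04,-0.05,0.005,-0.03,-0.029,-0.56, 0.05,-0.062,0.006,-0.038,-0.036,-0.7]}'
python3 -c "
from h import *
stat();plan([-175,-60,220],0.6)"
```

```text
t: 5.45
position: [516.4, 52.6, 262.4]
tcp_rot: [0.261, 0.507, 0.818, 0.073]
contact_force: [0.1, -0.6, -0.1]
finger_gap: 0.0
grip_force: 0.0
t 5.45 chest [-110.3 -115.3  262.4] tilt 0.548 [ 0.521 -0.024 -0.853] F chest [ 0.2 -0.6 -0.1] q [-0.79  0.21  0.48  2.38  1.07  0.24 -0.88]
shift m [ 0.0922 -0.023   0.0012] rot [-0.0447 -0.0383 -0.8644]
```

```bash
python3 -m crank '{"deltas":[0.015,-0.004,0,-0.007,-0.006,-0.14, 0.03,-0.008,0,-0.014,-0.012,-0.28, 0.045,-0.012,0,-0.022,-0.018,-0.42, 0.06,-0.016,0,-0.03,-0.025,-0.56, 0.075,-0.02,0.001,-0.036,-0.03,-0.7]}'
python3 -c "
from h import *
stat();plan([-175,-60,220],0.6)"
```

```text
t: 5.95
position: [475.5, 108.9, 227.8]
tcp_rot: [0.292, 0.192, 0.937, -0.014]
contact_force: [-0.8, 1.1, -0.9]
finger_gap: 0.3
grip_force: 0.0
t 5.95 chest [-163.2  -70.2  227.8] tilt 0.593 [ 0.559 -0.007 -0.829] F chest [-1.   0.8 -0.9] q [-0.96  0.27  0.46  2.48  1.64  0.29 -0.94]
shift m [ 0.0156  0.0077 -0.0001] rot [-0.0072 -0.0066 -0.1644]
```

```bash
python3 -m crank '{"deltas":[0.005,0.003,0,-0.003,-0.003,-0.1, 0.01,0.006,0,-0.007,-0.006,-0.164, 0.01,0.006,0,-0.007,-0.006,-0.164]}'
python3 -c "
from h import *
stat();plan([-150,-60,110],0.7)"
```

```text
t: 6.25
position: [469.9, 118.2, 222.6]
tcp_rot: [0.293, 0.115, 0.949, -0.034]
contact_force: [0.0, 0.9, -0.2]
finger_gap: -0.3
grip_force: 0.0
t 6.25 chest [-170.9  -62.4  222.6] tilt 0.598 [ 0.563  0.    -0.827] F chest [-0.2  0.9 -0.2] q [-0.96  0.28  0.44  2.5   1.69  0.3  -0.87]
shift m [0.0461 0.0022 0.1048] rot [-0.     -0.1021 -0.0048]
```

```bash
python3 -m crank '{"deltas":[0.01,0,0.025,0,-0.03,0, 0.02,0.001,0.05,0,-0.05,0, 0.03,0.002,0.08,0,-0.08,0, 0.046,0.002,0.105,0,-0.1,0, 0.046,0.002,0.105,0,-0.1,0]}'
python3 -c "
from h import *
stat();plan([-145,-60,84],0.8);plan([-145,-60,84],0.7)"
```

```text
t: 6.75
position: [478.7, 108.6, 113.7]
tcp_rot: [0.299, 0.058, 0.945, -0.114]
contact_force: [0.1, -0.0, -2.0]
finger_gap: 0.0
grip_force: 0.0
t 6.75 chest [-160.1  -69.6  113.7] tilt 0.644 [ 0.596 -0.114 -0.795] F chest [ 0.1  0.  -2. ] q [-0.16  0.65 -0.67  2.5   1.81  0.99 -0.97]
shift m [0.0037 0.014  0.0315] rot [-0.1017 -0.1643  0.1617]
shift m [0.0037 0.014  0.0315] rot [-0.1096 -0.0646  0.1562]
```

```bash
python3 -m crank '{"deltas":[0,0,0,0,0,0, 0,0,0,0,0,0, 0,0,0,0,0,0]}'
python3 -c "
from h import *
stat();plan([-145,-60,84],0.7)
im=read_camera('side');cv2.imwrite('pics/s3.png',im)"
```

```text
t: 7.05
position: [478.2, 107.4, 115.8]
tcp_rot: [0.3, 0.057, 0.945, -0.115]
contact_force: [-0.6, 0.3, 0.8]
finger_gap: -0.1
grip_force: 0.0
t 7.05 chest [-160.3  -70.9  115.8] tilt 0.647 [ 0.599 -0.115 -0.793] F chest [-0.6  0.1  0.8] q [-0.17  0.64 -0.65  2.5   1.81  0.98 -0.97]
shift m [0.0046 0.0158 0.0332] rot [-0.1108 -0.062   0.1584]
```

View pics/s3.png

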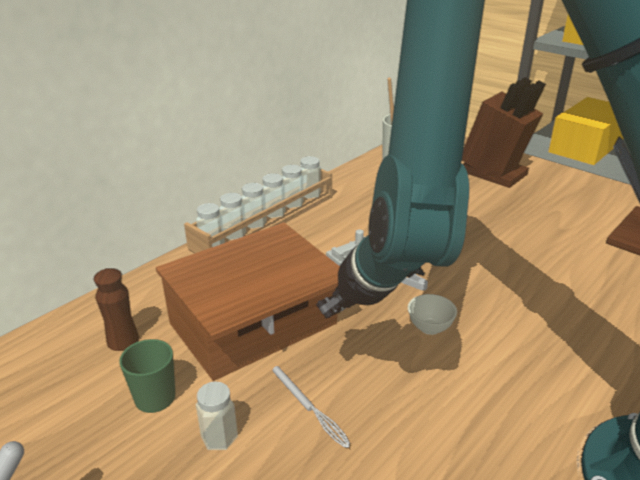

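The picture shows the arm from above right. The shut fingers are at about (330,303), just before the lip's right part, and the ramekin at (432,315) is under the wrist with clearance.

```bash
python3 -m crank '{"deltas":[0.001,0.004,0.006,-0.03,-0.015,0.04, 0.002,0.008,0.014,-0.06,-0.03,0.08, 0.003,0.012,0.023,-0.09,-0.045,0.12, 0.0046,0.0158,0.033,-0.11,-0.06,0.158, 0.0046,0.0158,0.033,-0.11,-0.06,0.158]}'
python3 -c "
from h import *
stat();plan([-145,-60,84],0.7)"
```

```text
t: 7.6
position: [502.2, 119.2, 80.6]
tcp_rot: [0.334, 0.11, 0.935, -0.045]
contact_force: [-0.6, -0.2, -0.0]
finger_gap: 0.2
grip_force: 0.0
t 7.6 chest [-139.7  -53.8   80.6] tilt 0.687 [ 0.634 -0.008 -0.773] F chest [-0.6 -0.3 -0. ] q [ 0.23  1.1  -1.26  2.51  1.94  1.57 -0.97]
shift m [ 0.002  -0.0062 -0.0059] rot [-0.0082 -0.0129  0.0055]
```

```bash
python3 -m crank '{"deltas":[0,0,0,0,0,0, 0,0,0,0,0,0]}'
python3 -c "
from h import *
stat();plan([-125,-58,66],0.7);plan([-104,-58,66],.7)
im=read_camera('side');cv2.imwrite('pics/s4.png',im)"
```

```text
t: 7.8
position: [503.3, 121.8, 84.9]
tcp_rot: [0.337, 0.109, 0.934, -0.042]
contact_force: [0.3, 0.2, -0.4]
finger_gap: 0.1
grip_force: 0.0
t 7.8 chest [-139.3  -51.1   84.9] tilt 0.694 [ 0.639 -0.002 -0.769] F chest [ 0.2  0.3 -0.4] q [ 0.23  1.09 -1.26  2.51  1.93  1.57 -0.97]
shift m [ 0.0011 -0.0069  0.0237] rot [-0.0023 -0.0064  0.0056]
shift m [-0.0151 -0.0069  0.0372] rot [-0.0023 -0.0064  0.0056]
```

View pics/s4.png

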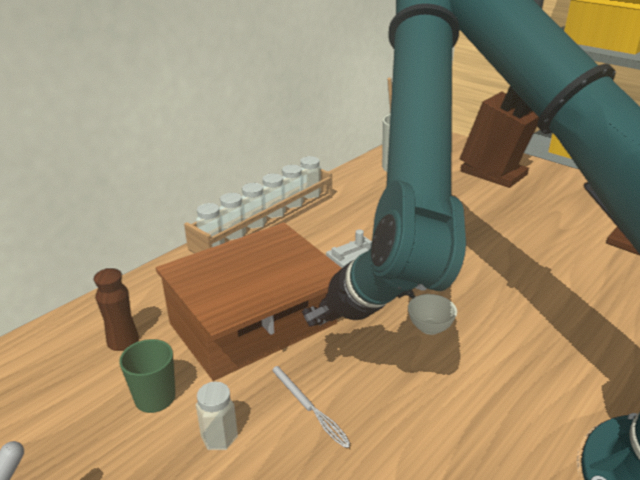

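The fingers, at about (315,316), now stand before the slot's right end. The tab is at (268,323), and the wrist passes above the ramekin.

```bash
python3 -m crank '{"deltas":[0,-0.002,0.008,0,0,0, 0.001,-0.004,0.016,0,0,0, 0.001,-0.007,0.024,0,0,0, 0.001,-0.007,0.024,0,0,0, 0.001,-0.007,0.024,0,0,0]}'
python3 -c "
from h import *
stat();plan([-104,-58,66],.7)"
```

```text
t: 8.35
position: [515.0, 109.8, 63.0]
tcp_rot: [0.334, 0.112, 0.935, -0.042]
contact_force: [0.5, 0.0, 0.3]
finger_gap: -0.0
grip_force: 0.0
t 8.35 chest [-125.1  -60.    63. ] tilt 0.688 [ 0.635 -0.004 -0.773] F chest [0.4 0.1 0.3] q [ 0.26  1.13 -1.23  2.49  2.    1.57 -0.95]
shift m [-0.0182  0.002   0.0111] rot [-0.0039 -0.0124  0.0009]
```

Accurate now. I slide under the lip, then raise.

```bash
python3 -m crank '{"deltas":[-0.006,0,0.003,0,0,0, -0.012,0,0.007,0,0,0, -0.018,0.002,0.011,0,0,0, -0.018,0.002,0.011,0,0,0, -0.018,0.002,0.011,0,0,0]}'
python3 -c "
from h import *
stat();plan([-104,-58,78],.7)"
```

```text
t: 8.85
position: [536.1, 107.2, 66.6]
tcp_rot: [0.335, 0.112, 0.935, -0.042]
contact_force: [0.6, 0.8, -0.1]
finger_gap: 0.1
grip_force: 0.0
t 8.85 chest [-103.9  -57.5   66.6] tilt 0.689 [ 0.635 -0.003 -0.772] F chest [ 0.4  0.9 -0.1] q [ 0.29  1.12 -1.22  2.46  2.01  1.53 -0.89]
shift m [-0.0072 -0.0005 -0.0089] rot [-0.0035 -0.0113  0.0005]
```

```bash
python3 -m crank '{"deltas":[-0.0025,0,-0.003,0,0,0, -0.005,0,-0.006,0,0,0, -0.0076,0,-0.0093,0,0,0, -0.0076,0,-0.0093,0,0,0]}'
python3 -c "
from h import *
stat()"
python3 -m crank '{"deltas":[-0.0013,0,-0.0015,0,0,0, -0.0025,0,-0.003,0,0,0, -0.0038,0,-0.0046,0,0,0, -0.0038,0,-0.0046,0,0,0]}'
python3 -c "
from h import *
stat()"
```

```text
t: 9.25
position: [534.6, 107.6, 78.5]
tcp_rot: [0.334, 0.11, 0.935, -0.041]
contact_force: [-5.1, 1.8, -1.3]
finger_gap: 0.5
grip_force: 0.0
t 9.25 chest [-105.6  -57.5   78.5] tilt 0.686 [ 0.634 -0.002 -0.774] F chest [-5.4  0.6 -1.3] q [ 0.29  1.08 -1.23  2.46  1.99  1.5  -0.89]
t: 9.65
position: [534.9, 107.5, 84.2]
tcp_rot: [0.334, 0.111, 0.935, -0.041]
contact_force: [-5.9, 2.0, -2.2]
finger_gap: -0.0
grip_force: 0.0
t 9.65 chest [-105.3  -57.5   84.2] tilt 0.687 [ 0.634 -0.002 -0.773] F chest [-6.2  0.6 -2.2] q [ 0.3   1.07 -1.23  2.46  1.98  1.48 -0.88]
```

```bash
python3 -m crank '{"deltas":[0.0015,0,-0.0012,0,0,0, 0.0031,0,-0.0025,0,0,0, 0.0031,0,-0.0025,0,0,0, 0.0031,0,-0.0025,0,0,0]}'
python3 -c "
from h import *
stat();im=read_camera('side');cv2.imwrite('pics/s5.png',cv2.resize(im[210:380,150:400],None,fx=3,fy=3,interpolation=2))"
```

```text
t: 10.05
position: [532.9, 108.5, 85.0]
tcp_rot: [0.336, 0.112, 0.934, -0.042]
contact_force: [-0.2, 0.1, 0.0]
finger_gap: 0.3
grip_force: 0.0
t 10.05 chest [-107.4  -57.    85. ] tilt 0.691 [ 0.637 -0.003 -0.771] F chest [-0.2  0.1  0. ] q [ 0.29  1.07 -1.23  2.46  1.98  1.49 -0.9 ]
```

View pics/s5.png

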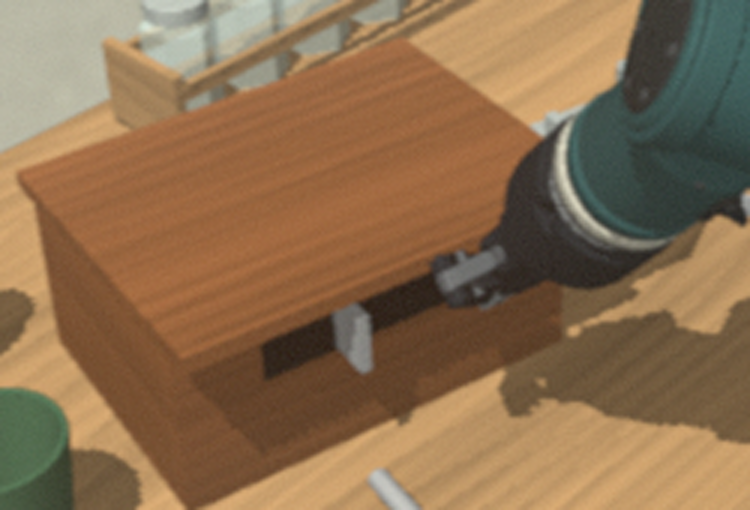

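The lid's front-left corner is now at about (182,360) in this crop, some 15 px higher than when shut. So the lid is already a few mm up, and the tab at (355,340) is clear of the finger at (470,270). I go on raising in small steps.

```bash
for i in 1; do python3 -m crank '{"deltas":[-0.0013,0,-0.0015,0,0,0, -0.0025,0,-0.0031,0,0,0, -0.0025,0,-0.0031,0,0,0]}' >/dev/null; python3 -c "from h import *;stat()"; python3 -m crank '{"deltas":[-0.0007,0,-0.0008,0,0,0, -0.0013,0,-0.0015,0,0,0, -0.0013,0,-0.0015,0,0,0]}' >/dev/null; python3 -c "from h import *;stat()"; python3 -m crank '{"deltas":[-0.0007,0,-0.0008,0,0,0, -0.0013,0,-0.0015,0,0,0, -0.0013,0,-0.0015,0,0,0]}' >/dev/null; python3 -c "from h import *;stat()"; done
```

```text
t 10.4 chest [-108.   -57.3   88.9] tilt 0.689 [ 0.636 -0.003 -0.772] F chest [0.5 0.  0.4] q [ 0.29  1.05 -1.23  2.46  1.97  1.48 -0.89]
t 10.7 chest [-108.2  -57.4   90.5] tilt 0.689 [ 0.635 -0.003 -0.772] F chest [-0.7 -0.2  0.7] q [ 0.29  1.05 -1.23  2.46  1.96  1.47 -0.89]
t 11.0 chest [-108.6  -57.5   92. ] tilt 0.687 [ 0.634 -0.003 -0.773] F chest [-0.9  0.1 -2. ] q [ 0.29  1.04 -1.23  2.46  1.96  1.47 -0.89]
```

```bash
python3 -m crank '{"deltas":[-0.0007,0,-0.0008,0,0,0, -0.0013,0,-0.0015,0,0,0, -0.0013,0,-0.0015,0,0,0]}' >/dev/null; python3 -c "from h import *;stat()"; python3 -m crank '{"deltas":[-0.0007,0,-0.0008,0,0,0, -0.0013,0,-0.0015,0,0,0, -0.0013,0,-0.0015,0,0,0]}' >/dev/null; python3 -c "from h import *;stat()";python3 -m crank '{"deltas":[-0.0007,0,-0.0008,0,0,0, -0.0013,0,-0.0015,0,0,0, -0.0013,0,-0.0015,0,0,0]}' >/dev/null; python3 -c "from h import *;stat()"
```

```text
t 11.3 chest [-108.7  -57.6   93.9] tilt 0.687 [ 0.634 -0.003 -0.773] F chest [-1.3 -0.2 -4.8] q [ 0.29  1.03 -1.23  2.46  1.95  1.46 -0.89]
t 11.6 chest [-108.8  -57.7   95.5] tilt 0.686 [ 0.633 -0.003 -0.774] F chest [-1.8  1.1 -7.7] q [ 0.29  1.03 -1.23  2.46  1.95  1.45 -0.89]
t 11.9 chest [-109.4  -57.8   96.8] tilt 0.684 [ 0.632 -0.003 -0.775] F chest [ -3.6   1.4 -14.4] q [ 0.29  1.02 -1.23  2.46  1.94  1.45 -0.89]
```

The force rose to 15 N, so the lid is against the catch. I ease off and feel to the left.

```bash
python3 -m crank '{"deltas":[0.0016,0,0.002,0,0,0, 0.0032,0,0.0039,0,0,0, 0.0045,0,0.0055,0,0,0, 0.0045,0,0.0055,0,0,0]}' >/dev/null; python3 -c "from h import *;stat()"; python3 -m crank '{"deltas":[0,0.004,0,0,0,0, 0,0.008,0,0,0,0, 0,0.012,0,0,0,0, 0,0.016,0,0,0,0, 0,0.018,0,0,0,0]}' >/dev/null; python3 -c "from h import *;stat()"
```

```text
t 12.3 chest [-107.5  -57.1   93. ] tilt 0.694 [ 0.639 -0.002 -0.769] F chest [-5.6 -1.6 -1. ] q [ 0.29  1.03 -1.22  2.46  1.96  1.46 -0.9 ]
t 12.8 chest [-107.5  -39.9   92.9] tilt 0.694 [ 0.639 -0.004 -0.769] F chest [-5.8 -3.3 -0.3] q [ 0.25  1.04 -1.22  2.44  1.94  1.47 -0.9 ]
```

```bash
python3 -m crank '{"deltas":[0.0018,0,-0.0002,0,0,0, 0.0036,0,-0.0004,0,0,0, 0.0036,0,-0.0004,0,0,0]}' >/dev/null; python3 -c "from h import *;stat()"; python3 -m crank '{"deltas":[0,0.004,0,0,0,0, 0,0.008,0,0,0,0, 0,0.012,0,0,0,0, 0,0.012,0,0,0,0]}' >/dev/null; python3 -c "from h import *;stat()"; python3 -m crank '{"deltas":[0,0.003,0,0,0,0, 0,0.006,0,0,0,0, 0,0.008,0,0,0,0, 0,0.008,0,0,0,0]}' >/dev/null; python3 -c "from h import *;stat()"
```

```text
t 13.1 chest [-109.6  -38.5   90.6] tilt 0.693 [ 0.639 -0.002 -0.769] F chest [ 1.3  0.1 -0.5] q [ 0.25  1.04 -1.22  2.44  1.95  1.48 -0.91]
t 13.5 chest [-110.7  -26.2   89.3] tilt 0.689 [ 0.636 -0.002 -0.772] F chest [ 0.3 -0.1  0.1] q [ 0.22  1.05 -1.22  2.42  1.94  1.48 -0.91]
t 13.9 chest [-111.   -18.9   89.1] tilt 0.689 [ 0.635 -0.003 -0.772] F chest [ 0.6 -0.2 -0.5] q [ 0.21  1.05 -1.22  2.41  1.93  1.48 -0.91]
```

```bash
python3 -m crank '{"deltas":[0,0.003,0,0,0,0, 0,0.006,0,0,0,0, 0,0.008,0,0,0,0, 0,0.008,0,0,0,0]}' >/dev/null; python3 -c "from h import *;stat()"; python3 -m crank '{"deltas":[0,0.002,0,0,0,0, 0,0.004,0,0,0,0, 0,0.006,0,0,0,0, 0,0.006,0,0,0,0]}' >/dev/null; python3 -c "from h import *;stat()"; python3 -m crank '{"deltas":[0,0.001,0,0,0,0, 0,0.002,0,0,0,0, 0,0.003,0,0,0,0, 0,0.003,0,0,0,0]}' >/dev/null; python3 -c "from h import *;stat()"; python3 -m crank '{"deltas":[0,0.001,0,0,0,0, 0,0.002,0,0,0,0, 0,0.003,0,0,0,0, 0,0.003,0,0,0,0]}' >/dev/null; python3 -c "from h import *;stat()"
```

```text
t 14.3 chest [-111.   -10.9   89.1] tilt 0.689 [ 0.635 -0.003 -0.772] F chest [-0.3 -0.2 -0.2] q [ 0.2   1.05 -1.22  2.4   1.92  1.48 -0.91]
t 14.7 chest [-111.    -4.9   89.1] tilt 0.689 [ 0.635 -0.003 -0.772] F chest [-0.8 -0.  -0.2] q [ 0.19  1.05 -1.22  2.39  1.92  1.49 -0.91]
t 15.1 chest [-111.    -2.2   89. ] tilt 0.689 [ 0.635 -0.003 -0.772] F chest [ 0.6 -0.1  0.2] q [ 0.18  1.05 -1.22  2.39  1.92  1.49 -0.91]
t 15.5 chest [-111.     0.9   89. ] tilt 0.688 [ 0.635 -0.003 -0.772] F chest [ 1.  -0.2  0.5] q [ 0.18  1.05 -1.22  2.38  1.91  1.49 -0.91]
```

```bash
for k in 1 ; do python3 -m crank '{"deltas":[0,0.001,0,0,0,0, 0,0.002,0,0,0,0, 0,0.003,0,0,0,0, 0,0.003,0,0,0,0]}' >/dev/null; python3 -c "from h import *;stat()"; python3 -m crank '{"deltas":[0,0.001,0,0,0,0, 0,0.002,0,0,0,0, 0,0.003,0,0,0,0, 0,0.003,0,0,0,0]}' >/dev/null; python3 -c "from h import *;stat()"; python3 -m crank '{"deltas":[0,0.001,0,0,0,0, 0,0.002,0,0,0,0, 0,0.002,0,0,0,0]}' >/dev/null; python3 -c "from h import *;stat()"; done
```

```text
t 15.9 chest [-111.     3.9   89. ] tilt 0.688 [ 0.635 -0.003 -0.772] F chest [ 1.  -0.7  0.4] q [ 0.17  1.06 -1.22  2.38  1.91  1.49 -0.91]
t 16.3 chest [-111.     6.7   88.9] tilt 0.688 [ 0.635 -0.003 -0.772] F chest [-0.1 -0.5 -0.3] q [ 0.17  1.06 -1.22  2.37  1.91  1.49 -0.9 ]
t 16.6 chest [-111.     8.    88.9] tilt 0.689 [ 0.635 -0.004 -0.772] F chest [-1.3 -1.9  1. ] q [ 0.16  1.06 -1.22  2.37  1.91  1.49 -0.9 ]
```

Tab contact is at about y = +7.5. I push left.

```bash
python3 -m crank '{"deltas":[0,0.0015,0,0,0,0, 0,0.003,0,0,0,0, 0,0.005,0,0,0,0, 0,0.006,0,0,0,0, 0,0.006,0,0,0,0]}' >/dev/null; python3 -c "from h import *;stat()"; python3 -m crank '{"deltas":[0,0.0015,0,0,0,0, 0,0.003,0,0,0,0, 0,0.005,0,0,0,0, 0,0.006,0,0,0,0, 0,0.006,0,0,0,0]}' >/dev/null; python3 -c "from h import *;stat()"; python3 -m crank '{"deltas":[0,0.001,0,0,0,0, 0,0.002,0,0,0,0, 0,0.003,0,0,0,0, 0,0.003,0,0,0,0]}' >/dev/null; python3 -c "from h import *;stat()"
```

```text
t 17.1 chest [-110.9   14.5   88.8] tilt 0.688 [ 0.635 -0.004 -0.772] F chest [-0.6 -3.2  1. ] q [ 0.15  1.06 -1.22  2.36  1.9   1.49 -0.9 ]
t 17.6 chest [-110.4   20.1   88.8] tilt 0.689 [ 0.636 -0.005 -0.772] F chest [ 2.1 -5.3  0.5] q [ 0.14  1.06 -1.22  2.35  1.9   1.5  -0.9 ]
t 18.0 chest [-110.4   22.6   88.6] tilt 0.689 [ 0.636 -0.006 -0.772] F chest [ 1.4 -5.2  0.9] q [ 0.14  1.06 -1.22  2.35  1.9   1.5  -0.9 ]
```

```bash
python3 -m crank '{"deltas":[-0.001,0.0005,-0.0012,0,0,0, -0.0018,0.001,-0.0023,0,0,0, -0.0025,0.001,-0.0031,0,0,0, -0.0025,0.001,-0.0031,0,0,0]}' >/dev/null; python3 -c "from h import *;stat()"; python3 -m crank '{"deltas":[-0.001,0,-0.0012,0,0,0, -0.0018,0,-0.0023,0,0,0, -0.0025,0,-0.0031,0,0,0, -0.0025,0,-0.0031,0,0,0]}' >/dev/null; python3 -c "from h import *;stat()"
```

```text
t 18.4 chest [-111.7   23.5   91.7] tilt 0.685 [ 0.633 -0.005 -0.774] F chest [-0.1 -5.4 -4. ] q [ 0.14  1.05 -1.22  2.35  1.89  1.49 -0.9 ]
t 18.8 chest [-111.5   24.5   96.7] tilt 0.687 [ 0.634 -0.003 -0.773] F chest [-1.1 -4.3 -3.5] q [ 0.14  1.04 -1.22  2.35  1.88  1.48 -0.89]
```

```bash
python3 -m crank '{"deltas":[-0.001,0,-0.0012,0,0,0, -0.0018,0,-0.0023,0,0,0, -0.0025,0,-0.0031,0,0,0, -0.0025,0,-0.0031,0,0,0]}' >/dev/null; python3 -c "from h import *;stat()"; python3 -m crank '{"deltas":[-0.001,0,-0.0012,0,0,0, -0.0018,0,-0.0023,0,0,0, -0.0025,0,-0.0031,0,0,0, -0.0025,0,-0.0031,0,0,0]}' >/dev/null; python3 -c "from h import *;stat()"; python3 -m crank '{"deltas":[-0.0012,0,-0.0015,0,0,0, -0.0025,0,-0.0031,0,0,0, -0.0038,0,-0.0046,0,0,0, -0.0038,0,-0.0046,0,0,0]}' >/dev/null; python3 -c "from h import *;stat()
im=read_camera('side');cv2.imwrite('pics/s6.png',cv2.resize(im[160:380,100:390],None,fx=2.7,fy=2.7,interpolation=2))"
```

```text
t 19.2 chest [-111.7   24.5  100.6] tilt 0.687 [ 0.634 -0.003 -0.773] F chest [-1.9 -5.  -6.1] q [ 0.14  1.03 -1.22  2.35  1.87  1.47 -0.89]
t 19.6 chest [-111.6   24.8  104.9] tilt 0.688 [ 0.635 -0.002 -0.773] F chest [-2.7 -4.  -6.5] q [ 0.14  1.02 -1.23  2.34  1.86  1.47 -0.89]
t 20.0 chest [-111.    25.1  111.9] tilt 0.691 [ 0.637 -0.002 -0.771] F chest [-3.6 -4.1 -2. ] q [ 0.14  1.   -1.23  2.34  1.85  1.46 -0.88]
```

View pics/s6.png

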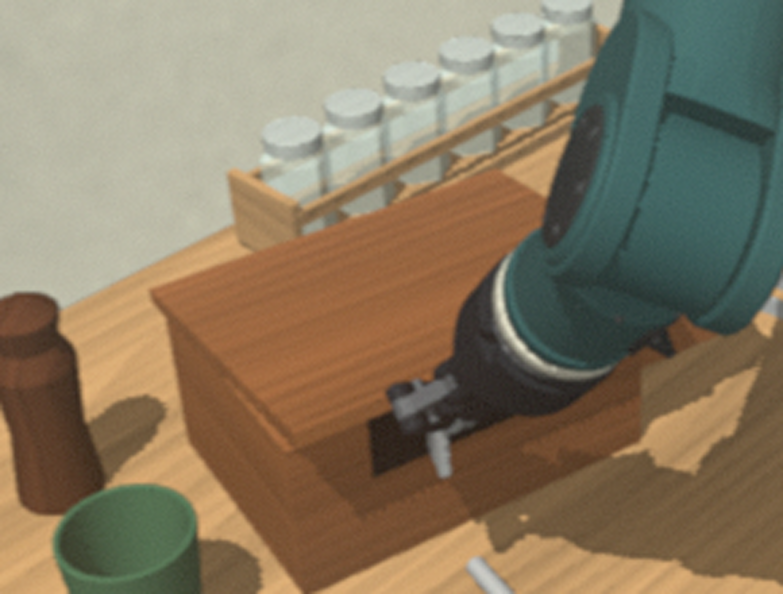

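The lid is up past the catch. The finger at (425,395) is under the lip and the tab at (440,455) is springing back below. I follow the lip's arc upward.

```bash
python3 -m crank '{"deltas":[-0.005,0,-0.004,0,0,0, -0.010,0,-0.008,0,0,0, -0.016,0,-0.012,0,0,0, -0.021,0,-0.016,0,0,0, -0.021,0,-0.016,0,0,0]}' >/dev/null; python3 -c "from h import *;stat()"; python3 -m crank '{"deltas":[-0.005,0,-0.003,0,0,0, -0.011,0,-0.006,0,0,0, -0.017,0,-0.009,0,0,0, -0.022,0,-0.012,0,0,0, -0.026,0,-0.0145,0,0,0]}' >/dev/null; python3 -c "from h import *;stat()
plan([-79,25,192],.69);plan([-60,25,216],.69);plan([-45,25,230],.69)"
```

```text
t 20.55 chest [-105.3   25.8  138.8] tilt 0.691 [ 0.638 -0.    -0.77 ] F chest [-4.2 -2.9 -1.4] q [ 0.16  0.93 -1.24  2.33  1.81  1.4  -0.84]
t 21.05 chest [-95.6  25.9 165.9] tilt 0.689 [ 0.636  0.    -0.772] F chest [-6.7 -3.3 -1.1] q [ 0.19  0.86 -1.24  2.3   1.76  1.33 -0.78]
shift m [-0.0295 -0.001  -0.0096] rot [ 0.0005 -0.0008  0.0034]
shift m [-0.0594 -0.0011 -0.016 ] rot [ 0.0005 -0.0008  0.0034]
shift m [-0.0799 -0.0012 -0.0173] rot [ 0.0005 -0.0008  0.0034]
```

```bash
python3 -m crank '{"deltas":[-0.007,0,-0.003,0,0,0, -0.014,0,-0.006,0,0,0, -0.02,0,-0.009,0,0,0, -0.027,0,-0.011,0,0,0, -0.027,0,-0.011,0,0,0]}' >/dev/null; python3 -c "from h import *;stat()"; python3 -m crank '{"deltas":[-0.007,0,-0.002,0,0,0, -0.014,0,-0.004,0,0,0, -0.02,0,-0.006,0,0,0, -0.027,0,-0.008,0,0,0, -0.027,0,-0.008,0,0,0]}' >/dev/null; python3 -c "from h import *;stat()
plan([-45,25,230],.69)"
```

```text
t 21.55 chest [-80.   26.9 193.2] tilt 0.694 [ 0.64   0.001 -0.769] F chest [-4.1 -0.5 -0.7] q [ 0.23  0.8  -1.24  2.26  1.72  1.27 -0.71]
t 22.05 chest [-62.9  26.5 215.7] tilt 0.693 [ 0.639 -0.001 -0.769] F chest [ 0.4 -0.2 -0.5] q [ 0.26  0.75 -1.24  2.22  1.68  1.23 -0.63]
shift m [-0.0229 -0.0015  0.0005] rot [-0.0006  0.0032 -0.0004]
```

```bash
python3 -m crank '{"deltas":[-0.006,0,0,0,0,0, -0.012,0,0,0,0,0, -0.018,0,0,0,0,0, -0.023,0,0,0,0,0, -0.023,0,0,0,0,0]}' >/dev/null; python3 -c "from h import *;stat()
im=read_camera('side');cv2.imwrite('pics/s7.png',im)"
```

```text
t 22.55 chest [-46.2  25.6 228.7] tilt 0.69 [ 0.637 -0.002 -0.771] F chest [-1.7  0.5  0.4] q [ 0.28  0.74 -1.24  2.19  1.66  1.2  -0.57]
```

View pics/s7.png

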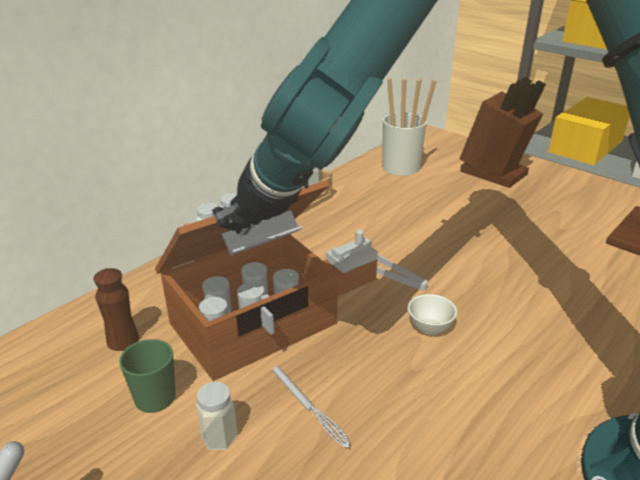

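The lid stands well open: its free front-left corner is at about (182,230) and its hinge end at (160,270). The tab is back at (266,318), and the bystanders look unmoved. I compute the lid angle.

```bash
python3 -c "
from h import *
for t in (.5,.6,.65,.7,.75,.8,.85,.9,1.):
  print(t,[proj('side',C+Rc.apply([85-202*np.cos(t)-o*np.sin(t),125,110+202*np.sin(t)+o*np.cos(t)])).round(0).tolist() for o in (0,10)])
plan([-110,25,260],.69);plan([-70,25,250],.69)"
```

```text
0.5 [[195.0, 276.0], [196.0, 273.0]]
0.6 [[190.0, 262.0], [191.0, 259.0]]
0.65 [[188.0, 255.0], [189.0, 253.0]]
0.7 [[185.0, 249.0], [187.0, 246.0]]
0.75 [[183.0, 242.0], [184.0, 239.0]]
0.8 [[180.0, 235.0], [181.0, 233.0]]
0.85 [[177.0, 228.0], [178.0, 227.0]]
0.9 [[174.0, 222.0], [176.0, 220.0]]
1.0 [[168.0, 209.0], [170.0, 209.0]]
shift m [ 0.0292 -0.0005 -0.065 ] rot [-0.0026  0.0002  0.0008]
shift m [ 0.0047 -0.0005 -0.0318] rot [-0.0026  0.0002  0.0008]
```

```bash
python3 -m crank '{"deltas":[0.006,0,-0.005,0,0,0, 0.016,0,-0.013,0,0,0, 0.028,0,-0.023,0,0,0, 0.042,0,-0.034,0,0,0, 0.054,0,-0.044,0,0,0]}' >/dev/null; python3 -m crank '{"deltas":[0,0,0,0,0,0, 0,0,0,0,0,0, 0,0,0,0,0,0]}' >/dev/null; python3 -c "from h import *;stat()
im=read_camera('side');cv2.imwrite('pics/s8.png',im)
a=cv2.imread('pics/s7.png');print(abs(im.astype(int)-a)[255:480,0:440].max(2).__gt__(60).sum())"
```

```text
t 23.4 chest [-115.7   24.9  227.6] tilt 0.689 [ 0.636 -0.004 -0.772] F chest [-0.1 -0.4 -0.3] q [ 0.2   0.67 -1.24  2.29  1.61  1.21 -0.71]
4436
```

View pics/s8.png

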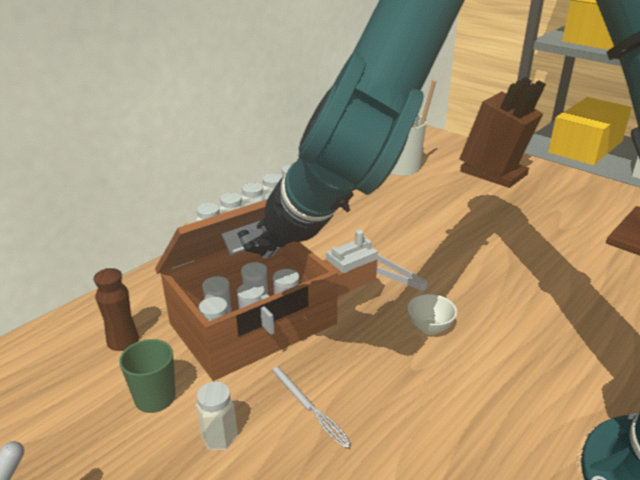

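The lid still stands at about 47°, with its corner at (182,231). The gripper, at (262,235), is clear with no force on it, and the other things are where they were.

```bash
python3 -c "
from h import *
print(env.hand_in())"
```

```text
the job is handed in; nothing more can be done
None
```

The job is handed in: the bolt is drawn fully back, the catch was found and pushed left, and the lid stands open by itself at about 47°, with the gripper clear and the other things on the counter still in place in the last side picture.

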